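# Load the coffee caddy and lift it by its telescoping handle

## Robot

A 6-joint arm with a two-finger parallel gripper is mounted at the origin on a cart in front of the work surface, level with it; the furniture and walls round the work are solid. World frame = base frame: x ahead of the robot, y to its left, z up, the work surface at z = 0. Lengths are in m, angles in degrees, forces in N, time in s.
With the tool pointing down it reaches from about 0.375 to 0.9 m from the base axis. Payload 3.1 kg.
Tool frame: the origin (TCP) lies at the very end of the fingers, on their centre line; the grasp point (between the pads) lies 19 mm behind it (grip_point_offset is the distance from the TCP to the grasp point, in m); z points along the fingers, y is the line along which they close (so a half turn about z gives the same grasp; the last joint's range is limited). The gripper opens to 87 mm and grips with 3 to 60 N. Pads are 19 mm wide; open, the fingers measure 117 mm over their backs; the gripper's body (75 mm by 190 mm) begins 51 mm behind the grasp point.
Start: joints at [-85.858, 30.224, 82.088, -0, 67.689, -10.227], TCP at [0.155, -0.605, 0.223] pointing down, gripper open.
Joint ranges: [-176.69, 176.69], [-43.24, 126.21], [12.49, 139.97], [-82, 262], [0, 151.66], [-163.58, 163.58]. Speed limits (degrees/s): [159.86, 159.86, 180, 180, 180, 180].

## Interface

Orientations are given as a 3x3 rotation matrix whose columns are the frame's x, y, z axes.
In Python, from plant import observe, camera, camera_model, job_done, search_frame, grip_point_offset gives the robot as it stands.
- The arm moves only by the tool apply_moves, never from a script. Its argument "commands" is one flat list of numbers, 6 for each row, row after row: the shift along the world's x, y, z in mm, then the turn, a rotation vector about the world's x, y, z in degrees. A call has 1 to 5 rows; each row is the pose to reach, as a shift and turn from the pose commanded when the call began; what a row does not reach only later rows make up. A row lasts 1/12 s, in which the tool goes at most 41.7 mm and 7.16 degrees, less where a joint would pass 70% of its speed; a pose out of reach is approached as far as the arm can. A call with a gripper value outside its range is refused whole. "hand" is the finger opening in mm, from 0 to 87, set as the call begins (left out, the last holds). The fingers move at their own pace and stop on an object; "newtons" is the grip in N (left out, the last holds). Time passes only in rows, so rows that repeat a pose let the fingers close. It gives the time, the measured TCP pose, the force, the opening and the grip force at its end, in the units of the state.
- observe(): the state, without advancing time (a new reading comes with each control period).
- camera(name): name is "side" or "top"; returns the picture (400x640x3 uint8, blue, green, red); there is no depth.
- camera_model(name): a dict with "intrinsics" (3x3 intrinsics, pixels), "R" (3x3) and "t" (3): a world point X has camera coordinates R X + t. Camera axes: x right, y down, z forward; pixel columns grow to the right and rows downward; lengths in m; the calibration is good to about 2 mm. A picture is of the moment at which its call begins. camera_model takes no time and is no camera call.
- job_done(): hands the job in; it is judged then, once.
Trained networks look in the newest picture that a camera, given by its name, has taken for a name from the list of things; names that differ only in an ending like _2 or _b are one class to them, and where a whole thing is asked for, a point or a joint stands for the part that bears it (a point fixed in the world has none). Each returns a list of dicts, best first, with "score" (0 to 1); they miss things now and then, are a little off and sometimes report something else, mostly with a low value. They report only what shows in the picture. A call takes as long as a camera call. They do not tell look-alikes from the thing itself.
- search_frame(camera, query): "xy" ([column, row] as shares, 0 to 1, of the picture: columns of its width, rows of its height, amid what is visible of it).
The state is a dict: "time": time; "joints": joint angles; "joint_vel": joint speeds; "effort": joint torques, N m; "tool_pos": TCP position; "ee_rot": TCP orientation; "contact_force": force on the tool from outside, world axes, zero at the start; "ft_torque": the same for the moment, N m; "grip_width": finger opening in m; "gripper_force": force on a finger pad.
Only numpy, scipy, OpenCV 4.12 (cv2) and the standard library are available. Lean on these libraries where they do the work, as an engineer would, in place of code of your own. Each camera call takes 0.05 s, during which the arm holds its last target. There are 200 camera calls.

## Task

Sort the coffee pod and the macaron standing on the worktop into the wooden caddy, each into the compartment that already holds its own kind. Then take the caddy's grip bar so that you squeeze in the round release button on its side, pull the telescoping handle out past its first stop to the second, fully extended stop, and lift the loaded caddy by it a few centimetres clear of the worktop. Finish while holding it there, level and still, leave the mug, the salt shaker and the teaspoon where they are, and never tip the caddy.

Things in the scene. Friction and masses are not known exactly. Their poses are not given: they have to be found in the camera images.
- caddy: Loose two-compartment wooden carry caddy, 182 x 230 mm, about 0.6 kg, standing on the worktop. Origin: centre of its underside; z up; its y runs along the length, x across. Outer walls 5 mm thick and 40 mm high, floor 5 mm thick. A middle wall 20 mm thick (along y at x = 0), 60 mm high, parts it into two compartments, each 76 mm by 220 mm; the middle wall holds the telescoping handle.
- minus_bin (a point): Centre of the floor of the compartment on the caddy's -x side, 5 mm above the caddy's underside; axes as the caddy's.
- plus_bin (a point): Centre of the floor of the compartment on the caddy's +x side, 5 mm above the caddy's underside; axes as the caddy's.
- grip (a point): Centre of the handle's black grip bar, which moves with the handle; axes as the caddy's. The bar is 116 mm long (y), 22 mm thick (x), 22 mm high (z), carried on two steel tubes at y = +-40 mm. Pushed in, its centre is 72 mm above the caddy's underside (bar from 61 to 83 mm); fully out, 152 mm.
- button_face (a point): Centre of the face of the round steel release button (18 mm across) in the middle of the grip bar's -x side, standing 4.5 mm proud of the bar; it is pressed towards caddy +x. Fingers closing along the caddy's x at the middle of the bar squeeze the button flush with the bar. At rest it pushes back with about 3 N, flush with about 7 N; a grip of 20 to 50 N keeps it in.
- handle (a joint): Travel of the telescoping handle in m: 0 pushed in, first stop 0.040, second stop 0.080 (fully out). It slides stiffly (about 2 N of friction) and stays where it is left. With the button out a pin locks it at 0 and at the first stop; with the button kept in it passes the first stop freely. At the second stop it is at its end and further pulling lifts the caddy.
- button (a joint): Travel of the release button in m: 0 out, 0.0045 flush with the bar, 0.006 at most. The lock is free above about 0.003.
- pod_in: Coffee pod already in one of the compartments (which one varies), standing like a small cup: 51 mm across at the top rim, 43 mm high, 12 g. Origin: centre of its underside. It stands about 76 mm from the middle of the caddy, towards its +y end; the rest of the compartment is empty.
- macaron_in: Macaron already in the other compartment, about 76 mm from the middle of the caddy towards its +y end (the rest of the compartment is empty): round, 44 mm across, 25 mm high, 18 g. Origin: centre of its underside.
- pod_out: Coffee pod standing on the worktop, to be sorted: tapered cup, 51 mm across at the top rim, 43 mm high, 12 g. Origin: centre of its underside, z up.
- macaron_out: Macaron on the worktop, to be sorted: round, 44 mm across, 25 mm high, 18 g. Origin: centre of its underside, z up.
- mug: White mug with a handle, 85 x 118 mm, 91 mm high; bystander. Origin: centre of its underside.
- salt: Salt shaker, 44 mm across, 90 mm high; bystander. Origin: centre of its underside.
- spoon: Steel teaspoon lying flat, 130 x 27 x 11 mm; bystander. Origin: centre of its underside.
Things that resemble listed ones, but are neither listed nor needed, are in the scene too. Of the things that look like the macaron_out, the smallest one is meant.

How it is judged:
By the outcome, as a careful person would: the job done as asked, in the order asked, and still so for the second after the job is handed in, while the arm keeps its last pose, push and grip.
It also fails if it takes over 61 s, if anything falls off the work surface, if the arm or the gripper's body presses on something with over 40 N, if the wrist force passes 120 N, or if a joint passes its speed limit or range.

## Working session

There is one attempt and no reset: what is moved stays moved. The work goes in short steps, Python scripts to look and compute and a tool call to move; the robot and the scene stay as the last step left them, time stands still between calls to the robot, and variables do not carry over. Pictures are saved under pics/ and viewed, at most 10 in all, crops included, and the job is handed in when it is done.

Besides the shell and the picture viewer there is one more tool, called after "Emit:" by a JSON object that holds its "fn" and its "kwargs", one argument or row to a line. apply_moves: Moves the arm, as the interface text tells. Its arguments: {"type":"object","properties":{"commands":{"type":"array"},"hand":{"type":"number"},"newtons":{"type":"number"}},"required":["commands"]}

```bash
mkdir -p pics; ls; cat > h.py <<'E'
import numpy as np, cv2
from plant import *
def ray(cam,px,z):
    m=camera_model(cam);K=np.array(m["intrinsics"]);R=np.array(m["R"]);t=np.array(m["t"])
    c=-R.T@t; d=R.T@np.linalg.inv(K)@np.array([px[0],px[1],1.]); return c+d*(z-c[2])/d[2]
def proj(cam,X):
    m=camera_model(cam);K=np.array(m["intrinsics"]);p=K@(np.array(m["R"])@np.array(X)+np.array(m["t"]));return p[:2]/p[2]
E
python3 - <<'E'
from h import *
np.set_printoptions(precision=3,suppress=True)
for c in("top","side"):
    im=camera(c); cv2.imwrite(f"pics/{c}0.png",im)
    m=camera_model(c); R=np.array(m["R"]);print(c,-R.T@np.array(m["t"]),R[2])
    for q in("caddy","grip","button_face","pod_out","macaron_out","mug","salt","spoon"):
        print(q,[(round(d["score"],2),np.round(np.array(d["xy"])*[640,400]).tolist(), ray(c,np.array(d["xy"])*[640,400],0.02)[:2].round(3).tolist()) for d in search_frame(c,q)])
print(observe()["ee_rot"])
E
```

```text
pics
top [0.297 0.068 1.155] [ 0.18  -0.021 -0.983]
caddy [(0.94, [251.0, 199.0], [0.514, 0.226])]
grip [(0.68, [248.0, 193.0], [0.533, 0.236])]
button_face [(0.23, [249.0, 197.0], [0.521, 0.233])]
pod_out [(0.56, [329.0, 219.0], [0.448, -0.001])]
macaron_out [(0.72, [372.0, 236.0], [0.397, -0.125]), (0.55, [403.0, 216.0], [0.451, -0.22]), (0.52, [433.0, 231.0], [0.405, -0.304])]
mug [(0.74, [168.0, 228.0], [0.433, 0.465])]
salt [(0.67, [167.0, 174.0], [0.595, 0.475]), (0.16, [219.0, 196.0], [0.524, 0.321])]
spoon [(0.58, [459.0, 220.0], [0.436, -0.385])]
side [ 0.514 -1.08   0.862] [ 0.003  0.822 -0.569]
caddy [(0.82, [304.0, 191.0], [0.514, 0.217])]
grip [(0.74, [301.0, 175.0], [0.502, 0.322])]
button_face []
pod_out [(0.65, [280.0, 224.0], [0.44, 0.02])]
macaron_out [(0.84, [261.0, 256.0], [0.394, -0.132]), (0.68, [279.0, 277.0], [0.451, -0.218]), (0.56, [260.0, 302.0], [0.41, -0.308])]
mug [(0.8, [287.0, 151.0], [0.438, 0.512])]
salt [(0.62, [326.0, 154.0], [0.598, 0.499])]
spoon [(0.56, [268.0, 326.0], [0.435, -0.385]), (0.53, [306.0, 190.0], [0.522, 0.223])]
[[ 0.969  0.248 -0.   ]
 [ 0.248 -0.969 -0.   ]
 [-0.     0.    -1.   ]]
```

View pics/top0.png

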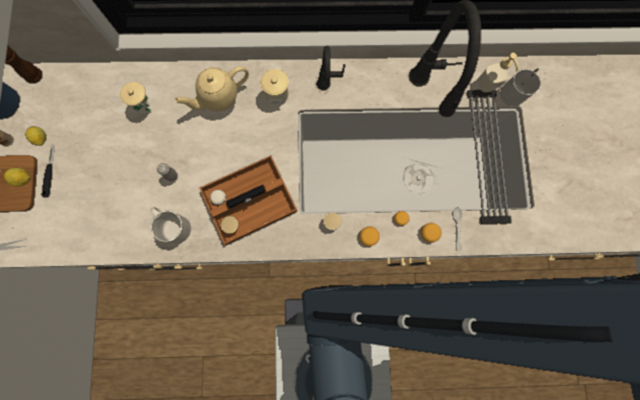

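View pics/side0.png

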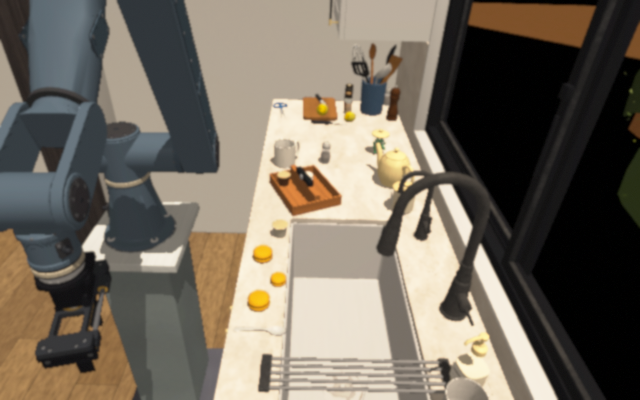

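The top view shows the caddy near (250,200), its pieces at (218,197) white and (229,224) beige, the pod at (331,221) and three orange macarons. The middle one, at (403,217), is the smallest. I'll zoom in.

```bash
python3 - <<'E'
from h import *
im=cv2.imread("pics/top0.png"); a=cv2.resize(im[150:250,190:310],None,fx=4,fy=4,interpolation=cv2.INTER_CUBIC)
b=cv2.resize(im[200:250,310:450],None,fx=3.42,fy=3.42,interpolation=cv2.INTER_CUBIC)[:,:480]
s=cv2.imread("pics/side0.png"); c=cv2.resize(s[155:225,260:350],(300,233),interpolation=cv2.INTER_CUBIC)
out=np.zeros((600,790,3),np.uint8); out[:400,:480]=a; out[400:400+b.shape[0],:b.shape[1]]=b; out[:233,485:785]=c
cv2.imwrite("pics/crop.png",out)
hsv=cv2.cvtColor(im,cv2.COLOR_BGR2HSV); 
m=((hsv[...,0]<22)&(hsv[...,1]>170)&(hsv[...,2]>150)).astype(np.uint8); m[:,:350]=0;m[250:]=0
n,_,st,ce=cv2.connectedComponentsWithStats(m)
for i in range(1,n):
    if st[i,4]>20: print(st[i],ce[i],ray("top",ce[i],0.015).round(4))
print(search_frame("top","pod_in"),search_frame("top","macaron_in"))
E
```

```text
[396 212  12  12 121] [401.55371901 217.47107438] [ 0.4491 -0.2163  0.015 ]
[424 224  17  17 232] [431.64655172 231.68965517] [ 0.4049 -0.3022  0.015 ]
[361 227  18  18 243] [369.56378601 235.45679012] [ 0.3984 -0.1189  0.015 ]
[{'xy': [0.3598, 0.5593], 'score': 0.5}] [{'xy': [0.357, 0.5608], 'score': 0.66}, {'xy': [0.3395, 0.4945], 'score': 0.65}]
```

View pics/crop.png

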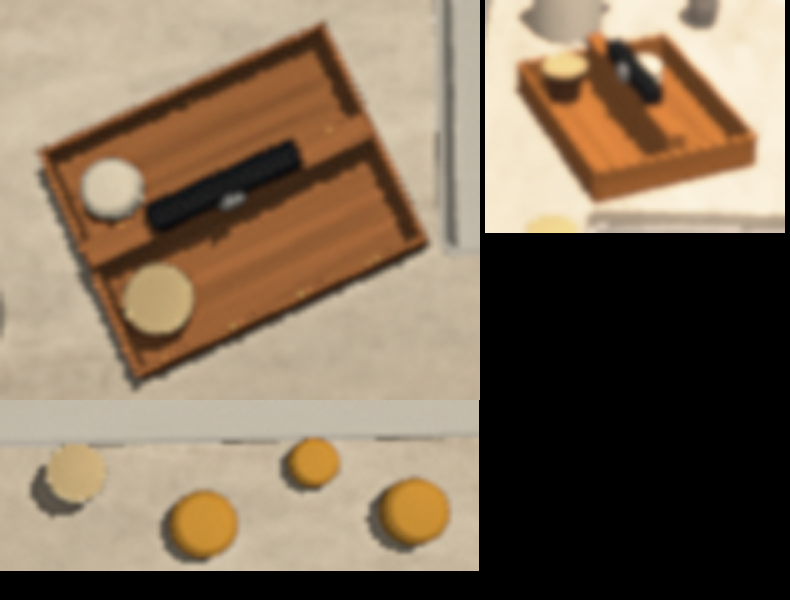

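The crop shows the pod, a dark tapered cup, in the near (button, −x) compartment and the white macaron in the far (+x) one. The button is at crop (232,200), facing the robot. So the pod goes to minus and the macaron to plus.

```bash
python3 - <<'E'
from h import *
from scipy.optimize import least_squares
np.set_printoptions(precision=4,suppress=True)
cr=np.array([[324,22],[428,242],[138,382],[40,152]]);px=(cr+.5)/4-.5+[190,150]
# caddy corners: TR=(+x,-y), R=(-x,-y), bottom=(-x,+y), left=(+x,+y)
L=np.array([[91,-115],[-91,-115],[-91,115],[91,115]])/1000
W=lambda p,l,z:np.r_[p[0]+np.cos(p[2])*l[0]-np.sin(p[2])*l[1],p[1]+np.sin(p[2])*l[0]+np.cos(p[2])*l[1],z]
r=least_squares(lambda p:np.concatenate([proj("top",W(p,l,.04))-q for l,q in zip(L,px)]),[.51,.22,.4])
p=r.x;print("caddy",p[:2],np.degrees(p[2]),r.fun)
for n,l,z in(("button",(-.0155,0),.072),("barends",(0,.058),.083),("barend-",(0,-.058),.083)):print(n,(proj("top",W(p,l,z))-[190,150])*4,proj("side",W(p,l,z)))
print("side corners",[proj("side",W(p,l,.04)).round(1).tolist() for l in L])
for n,l in(("plus",(.054,-.055)),("minus",(-.053,-.055))):print(n,W(p,l,0))
print("pod",ray("top",[(75+.5)/3.42-.5+310,(73.5)/3.42-.5+200],.043))
for z in(.0,.0125,.02):print("mac",ray("top",[(314.5+.5)/3.42-.5+310,(462.5-400+.5)/3.42-.5+200],z),"side",ray("side",[279,277],z))
print("podside",ray("side",[280,224],.03),"sink",ray("top",[401,211.5],0),ray("top",[330,212],0))
E
```

```text
caddy [0.5102 0.2324] 24.25118082350833 [ 0.379   0.0807  0.7232 -0.0773 -0.2902 -0.3866 -0.7989  0.3648]
button [234.0716 207.1199] [299.2374 176.7686]
barends [145.9304 220.0049] [296.9589 165.5167]
barend- [298.6611 149.4592] [310.1684 181.3792]
side corners [[340.9, 195.1], [291.6, 206.5], [268.0, 173.0], [313.1, 164.1]]
plus [0.5821 0.2044 0.    ]
minus [0.4845 0.1605 0.    ]
pod [ 0.44   -0.0073  0.043 ]
mac [ 0.4497 -0.2201  0.    ] side [ 0.4504 -0.1965  0.    ]
mac [ 0.4481 -0.217   0.0125] side [ 0.4513 -0.2093  0.0125]
mac [ 0.4471 -0.2152  0.02  ] side [ 0.4519 -0.217   0.02  ]
podside [0.4414 0.0073 0.03  ] sink [ 0.4692 -0.2196  0.    ] [ 0.4727 -0.0065  0.    ]
```

Emit:
{"fn": "apply_moves", "kwargs": {
  "commands": [30,40,0,0,0,-3,60,80,0,0,0,-6,90,120,0,0,0,-9,120,150,0,0,0,-12,140,180,0,0,0,-14.3],
  "hand": 62,
  "newtons": 10
}}

```text
time: 1.42
tool_pos: [0.2842, -0.4401, 0.2227]
ee_rot: [[1.0, -0.002, 0.001], [-0.002, -1.0, -0.001], [0.001, 0.001, -1.0]]
contact_force: [1.3, -0.3, 0.2]
grip_width: 0.0648
gripper_force: 0.0
```

Emit:
{"fn": "apply_moves", "kwargs": {
  "commands": [24,33,-5,0,0,0,48,66,-20,0,0,0,72,98,-40,0,0,0,96,131,-60,0,0,0,120,164,-80,0,0,0]
}}

```text
time: 1.83
tool_pos: [0.3977, -0.285, 0.1478]
ee_rot: [[1.0, 0.001, 0.001], [0.001, -1.0, -0.001], [0.001, 0.001, -1.0]]
contact_force: [-0.2, -1.0, 0.5]
grip_width: 0.062
gripper_force: 0.0
```

Emit:
{"fn": "apply_moves", "kwargs": {
  "commands": [22,28,-15,0,0,0,34,44,-40,0,0,0,34,44,-60,0,0,0,34,44,-60,0,0,0]
}}

```text
time: 2.17
tool_pos: [0.4296, -0.2394, 0.0852]
ee_rot: [[1.0, 0.004, -0.005], [0.004, -1.0, 0.005], [-0.005, -0.005, -1.0]]
contact_force: [-0.4, 0.2, -0.6]
grip_width: 0.062
gripper_force: 0.0
```

```bash
python3 - <<'E'
from h import *
o=observe();print(o["time"],np.round(o["tool_pos"],4))
a=camera("top");b=camera("side")
out=np.zeros((600,790,3),np.uint8)
out[:300,:790]=cv2.resize(a[180:255,290:487],(790,300),interpolation=cv2.INTER_CUBIC)
out[300:600,:400]=cv2.resize(b[210:300,220:340],(400,300),interpolation=cv2.INTER_CUBIC)
cv2.imwrite("pics/m1.png",out)
for c in("top","side"):
  for q in("pod_out","macaron_out"):print(c,q,[(round(d["score"],2),np.round(np.array(d["xy"])*[640,400],1).tolist()) for d in search_frame(c,q)])
E
```

```text
2.1667 [ 0.4296 -0.2394  0.0852]
top pod_out []
top macaron_out [(0.2, [247.7, 195.9])]
side pod_out []
side macaron_out [(0.78, [260.3, 297.0]), (0.69, [279.1, 276.1])]
```

View pics/m1.png

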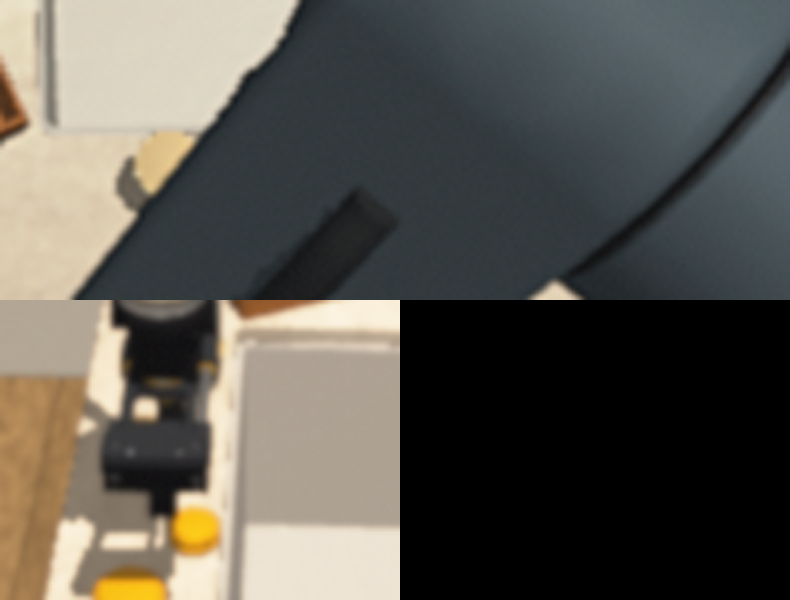

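The hand is still about 20 mm short in x and y because those rows were capped by the speed limit. The pod at (331,221) is half hidden by the arm. I'll correct, then descend.

Emit:
{"fn": "apply_moves", "kwargs": {
  "commands": [19,23,0,0,0,0,19,23,0,0,0,0,19,23,-25,0,0,0,19,23,-40,0,0,0,19,23,-40,0,0,0]
}}

```text
time: 2.88
tool_pos: [0.4484, -0.219, 0.0468]
ee_rot: [[1.0, 0.001, -0.002], [0.001, -1.0, 0.002], [-0.002, -0.002, -1.0]]
contact_force: [0.1, 0.9, -0.2]
grip_width: 0.0622
gripper_force: 0.0
```

```bash
python3 - <<'E'
from h import *
o=observe();print(o["time"],np.round(o["tool_pos"],4))
b=camera("side")
hsv=cv2.cvtColor(b,cv2.COLOR_BGR2HSV)
m=((hsv[...,0]<30)&(hsv[...,1]>150)&(hsv[...,2]>150)).astype(np.uint8); m[:220]=0;m[:,:240]=0;m[:,300:]=0
n,_,st,ce=cv2.connectedComponentsWithStats(m)
for i in range(1,n):
    if st[i,4]>20: print(st[i],ce[i],ray("side",ce[i],0.0125).round(4))
print(proj("side",[.4485,-.2165,.0125]))
E
```

```text
2.8833 [ 0.4484 -0.219   0.0468]
[282 274   4  10  26] [283.46153846 277.92307692] [ 0.4637 -0.2125  0.0125]
[248 290  22  21 371] [258.43665768 299.87601078] [ 0.4033 -0.2947  0.0125]
[277.81673911 278.83637193]
```

Emit:
{"fn": "apply_moves", "kwargs": {
  "commands": [1,1,-20,0,0,0,1,1,-36,0,0,0,1,1,-42,0,0,0,1,1,-42,0,0,0]
}}

```text
time: 3.27
tool_pos: [0.4503, -0.2185, 0.0059]
ee_rot: [[1.0, 0.001, -0.001], [0.001, -1.0, 0.001], [-0.001, -0.001, -1.0]]
contact_force: [-0.3, -0.8, -0.5]
grip_width: 0.0619
gripper_force: 0.0
```

Emit:
{"fn": "apply_moves", "kwargs": {
  "commands": [0,0,0,0,0,0,0,0,0,0,0,0,0,0,0,0,0,0,0,0,0,0,0,0,0,0,0,0,0,0],
  "hand": 30,
  "newtons": 10
}}

```text
time: 3.68
tool_pos: [0.451, -0.2185, 0.0068]
ee_rot: [[1.0, 0.001, 0.001], [0.001, -1.0, -0.001], [0.001, 0.001, -1.0]]
contact_force: [-0.2, -0.0, 3.0]
grip_width: 0.0417
gripper_force: 10.0
```

Emit:
{"fn": "apply_moves", "kwargs": {
  "commands": [0,0,5,0,0,0,0,0,25,0,0,0,0,0,60,0,0,0,0,0,95,0,0,0,0,0,130,0,0,0]
}}

```text
time: 4.1
tool_pos: [0.45, -0.2177, 0.1374]
ee_rot: [[1.0, 0.001, -0.001], [0.001, -1.0, 0.001], [-0.001, -0.001, -1.0]]
contact_force: [1.3, -0.3, 0.0]
grip_width: 0.0418
gripper_force: 10.0
```

Emit:
{"fn": "apply_moves", "kwargs": {
  "commands": [12,37,0,0,0,2,24,74,0,0,0,4,36,111,5,0,0,7,48,149,5,0,0,9,60,187,10,0,0,11]
}}

```text
time: 4.52
tool_pos: [0.5102, -0.0295, 0.1462]
ee_rot: [[0.981, 0.193, -0.001], [0.193, -0.981, 0.0], [-0.001, -0.0, -1.0]]
contact_force: [0.5, 0.0, -0.8]
grip_width: 0.0415
gripper_force: 10.0
```

Emit:
{"fn": "apply_moves", "kwargs": {
  "commands": [12,37,0,0,0,2,24,74,0,0,0,4,36,111,0,0,0,7,48,149,0,0,0,9,60,187,0,0,0,11]
}}

```text
time: 4.93
tool_pos: [0.5704, 0.1578, 0.1464]
ee_rot: [[0.926, 0.378, -0.0], [0.378, -0.926, -0.0], [-0.0, 0.0, -1.0]]
contact_force: [0.3, 0.1, -0.1]
grip_width: 0.0421
gripper_force: 10.0
```

Emit:
{"fn": "apply_moves", "kwargs": {
  "commands": [12,37,0,0,0,2,12,47,0,0,0,2,12,47,0,0,0,2]
}}

```text
time: 5.18
tool_pos: [0.5823, 0.2059, 0.1461]
ee_rot: [[0.911, 0.412, 0.0], [0.412, -0.911, 0.001], [0.001, -0.0, -1.0]]
contact_force: [-0.0, -1.0, 0.3]
grip_width: 0.0421
gripper_force: 10.0
```

```bash
python3 - <<'E'
from h import *
np.set_printoptions(precision=4,suppress=True)
o=observe();R=np.array(o["ee_rot"]);print(o["time"],np.array(o["tool_pos"]),np.degrees(np.arctan2(R[1,1],R[0,1])),R[:,2])
a=camera("top");b=camera("side")
out=np.zeros((600,790,3),np.uint8)
out[:600,:400]=cv2.resize(b[130:280,230:330],(400,600),interpolation=cv2.INTER_CUBIC)
out[:400,400:790]=cv2.resize(a[150:250,190:287],(390,400),interpolation=cv2.INTER_CUBIC)
cv2.imwrite("pics/m2.png",out)
for q in("pod_out","macaron_out"):print(q,[(round(d["score"],2),np.round(np.array(d["xy"])*[640,400],1).tolist()) for d in search_frame("side",q)+search_frame("top",q)])
E
```

```text
5.1833 [0.5823 0.2059 0.1461] -65.68393632729524 [ 0.0004  0.0006 -1.    ]
pod_out [(0.79, [281.5, 225.1]), (0.7, [331.8, 217.0]), (0.6, [277.5, 197.1])]
macaron_out [(0.83, [260.9, 257.6]), (0.81, [257.7, 300.5]), (0.61, [321.6, 159.8]), (0.79, [431.2, 231.4])]
```

View pics/m2.png

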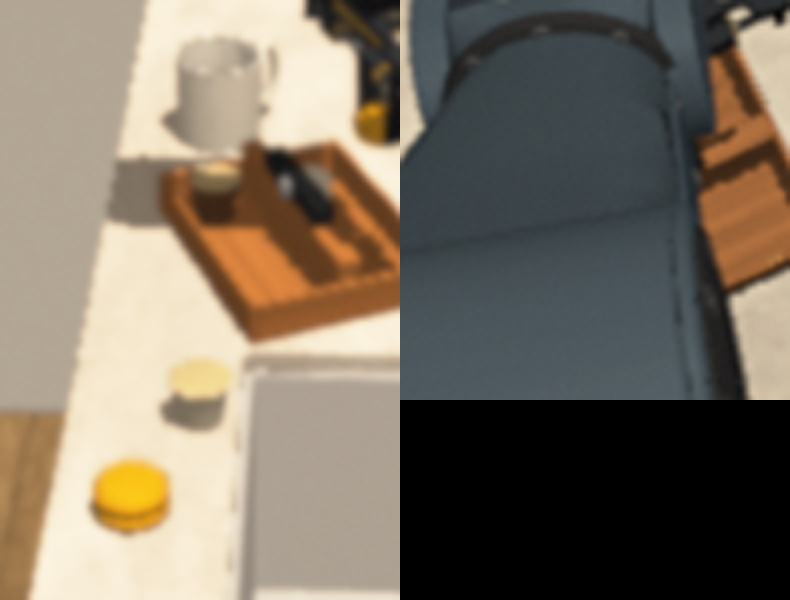

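The macaron is held over the far compartment. The caddy corner shows at (292,207), matching the fit, and the pod stands at side (280,225). Lowering now.

Emit:
{"fn": "apply_moves", "kwargs": {
  "commands": [0,-1,-35,0,0,0,0,-1,-70,0,0,0,0,-1,-95,0,0,0,0,-1,-110,0,0,0,0,-1,-118,0,0,0]
}}

```text
time: 5.9
tool_pos: [0.5809, 0.2, 0.0256]
ee_rot: [[0.914, 0.406, -0.005], [0.406, -0.914, -0.001], [-0.005, -0.001, -1.0]]
contact_force: [-0.1, -0.2, 0.3]
grip_width: 0.0419
gripper_force: 10.0
```

Emit:
{"fn": "apply_moves", "kwargs": {
  "commands": [0,0,-8,0,0,0,0,0,-13,0,0,0,0,0,-15,0,0,0,0,0,-15,0,0,0]
}}

```text
time: 6.23
tool_pos: [0.583, 0.2016, 0.0134]
ee_rot: [[0.913, 0.408, 0.001], [0.408, -0.913, 0.0], [0.001, 0.0, -1.0]]
contact_force: [0.7, -0.7, 1.0]
grip_width: 0.0416
gripper_force: 10.0
```

Emit:
{"fn": "apply_moves", "kwargs": {
  "commands": [0,0,0,0,0,0,0,0,0,0,0,0,0,0,0,0,0,0,0,0,0,0,0,0],
  "hand": 58
}}

```text
time: 6.57
tool_pos: [0.583, 0.2019, 0.0137]
ee_rot: [[0.913, 0.408, 0.001], [0.408, -0.913, 0.0], [0.001, 0.0, -1.0]]
contact_force: [0.4, 0.0, -0.2]
grip_width: 0.0559
gripper_force: 0.0
```

Emit:
{"fn": "apply_moves", "kwargs": {
  "commands": [0,0,20,0,0,0,0,0,55,0,0,0,0,0,95,0,0,0,0,0,135,0,0,0]
}}

```text
time: 6.9
tool_pos: [0.5818, 0.2017, 0.1489]
ee_rot: [[0.913, 0.408, -0.002], [0.408, -0.913, -0.0], [-0.002, -0.001, -1.0]]
contact_force: [0.6, -0.5, 0.5]
grip_width: 0.0578
gripper_force: 0.0
```

```bash
python3 - <<'E'
from h import *
np.set_printoptions(precision=4,suppress=True)
a=camera("top")
out=np.zeros((600,790,3),np.uint8)
out[:400,:]=cv2.resize(a[180:240,230:348],(790,400),interpolation=cv2.INTER_CUBIC)
g=cv2.resize(a[200:245,310:355],(540,540),interpolation=cv2.INTER_CUBIC)
c=cv2.HoughCircles(cv2.GaussianBlur(cv2.cvtColor(g,cv2.COLOR_BGR2GRAY),(9,9),0),cv2.HOUGH_GRADIENT_ALT,1.5,100,param1=80,param2=.5,minRadius=80,maxRadius=130)
print(c)
if c is not None:
  for k in c[0]: print((k[:2]+.5)/12-.5+[310,200], ray("top",(k[:2]+.5)/12-.5+[310,200],.043), k[2]/12)
cv2.imwrite("pics/m3.png",out)
print(ray("side",[280,224.3],.043),ray("top",[331.8,220.7],.043))
E
```

```text
None
[ 0.4427 -0.0113  0.043 ] [ 0.4408 -0.008   0.043 ]
```

View pics/m3.png

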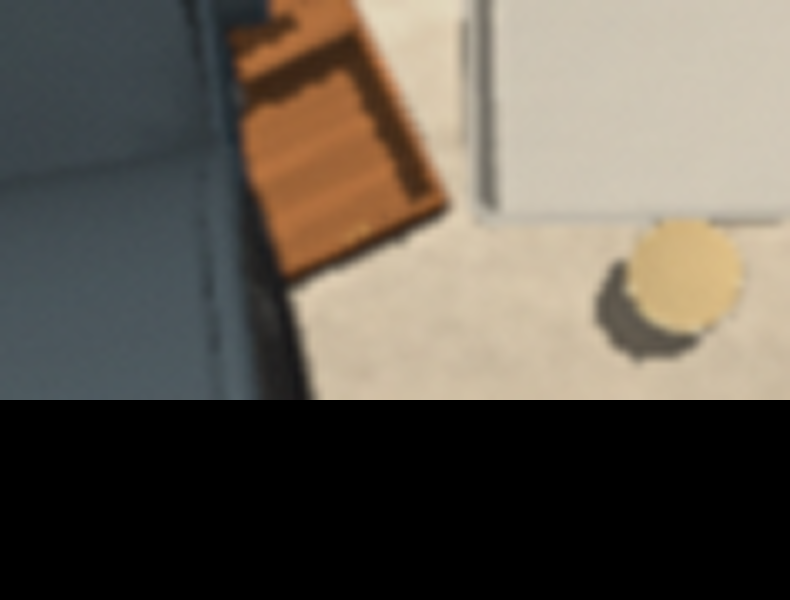

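The pod's rim circle sits at crop (685,275), which puts it at world (0.441, −0.009). Moving there.

Emit:
{"fn": "apply_moves", "kwargs": {
  "commands": [-20,-30,0,0,0,-4,-40,-60,0,0,0,-8,-60,-90,0,0,0,-12,-80,-120,0,0,0,-16,-100,-150,0,0,0,-20],
  "hand": 72
}}

```text
time: 7.37
tool_pos: [0.4816, 0.0508, 0.1483]
ee_rot: [[0.998, 0.069, 0.001], [0.069, -0.998, -0.0], [0.001, 0.0, -1.0]]
contact_force: [1.2, -1.2, 0.3]
grip_width: 0.0714
gripper_force: 0.0
```

Emit:
{"fn": "apply_moves", "kwargs": {
  "commands": [-20,-30,-10,0,0,-2,-41,-61,-20,0,0,-4.2,-41,-61,-50,0,0,-4.2,-41,-61,-75,0,0,-4.2,-41,-61,-75,0,0,-4.2]
}}

```text
time: 7.78
tool_pos: [0.4391, -0.0095, 0.0703]
ee_rot: [[1.0, -0.005, -0.007], [-0.005, -1.0, 0.002], [-0.007, -0.002, -1.0]]
contact_force: [0.0, -0.3, -0.1]
grip_width: 0.072
gripper_force: 0.0
```

```bash
python3 - <<'E'
from h import *
np.set_printoptions(precision=4,suppress=True)
o=observe();R=np.array(o["ee_rot"]);print(o["time"],np.array(o["tool_pos"]),np.degrees(np.arctan2(R[1,1],R[0,1])),R[:,2])
a=camera("top");b=camera("side")
out=np.zeros((600,790,3),np.uint8)
out[:600,:400]=cv2.resize(b[180:240,260:300],(400,600),interpolation=cv2.INTER_CUBIC)
out[:400,400:790]=cv2.resize(a[150:250,190:287],(390,400),interpolation=cv2.INTER_CUBIC)
cv2.imwrite("pics/m4.png",out)
E
```

```text
7.7833 [ 0.4391 -0.0095  0.0703] -90.25919645432172 [-0.0066  0.0019 -1.    ]
```

View pics/m4.png

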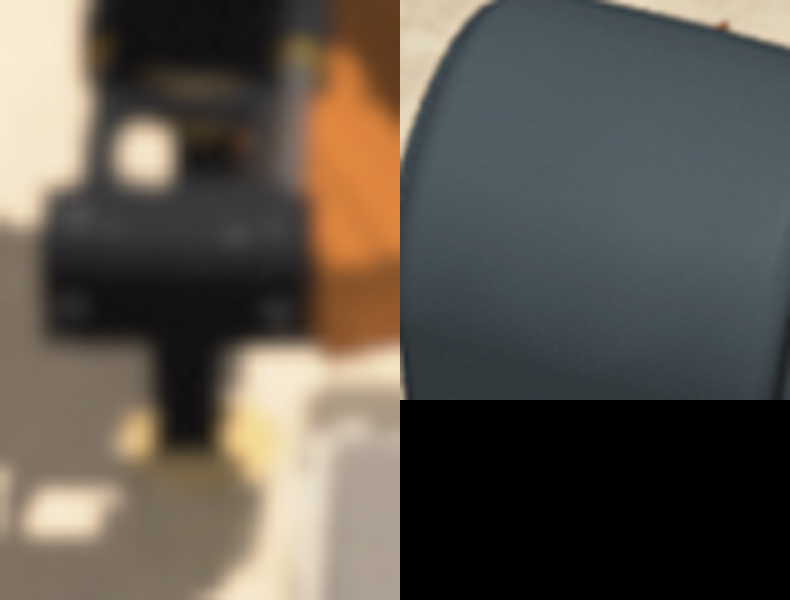

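The finger is nearly centred on the pod, about 1 px left of it. Descending and gripping.

Emit:
{"fn": "apply_moves", "kwargs": {
  "commands": [1,0,0,0,0,0,1,0,-25,0,0,0,1,0,-45,0,0,0,1,0,-56,0,0,0,1,0,-56,0,0,0]
}}

```text
time: 8.3
tool_pos: [0.4431, -0.0088, 0.0167]
ee_rot: [[1.0, -0.001, -0.0], [-0.001, -1.0, 0.0], [-0.0, -0.0, -1.0]]
contact_force: [0.5, 0.8, 0.4]
grip_width: 0.0723
gripper_force: 0.0
```

Emit:
{"fn": "apply_moves", "kwargs": {
  "commands": [0,0,0,0,0,0,0,0,0,0,0,0,0,0,0,0,0,0,0,0,0,0,0,0,0,0,0,0,0,0],
  "hand": 35,
  "newtons": 8
}}

```text
time: 8.72
tool_pos: [0.4433, -0.0093, 0.0178]
ee_rot: [[1.0, -0.002, 0.002], [-0.002, -1.0, -0.001], [0.002, 0.001, -1.0]]
contact_force: [0.3, -0.4, 3.9]
grip_width: 0.0489
gripper_force: 7.6
```

Emit:
{"fn": "apply_moves", "kwargs": {
  "commands": [0,0,5,0,0,0,0,0,20,0,0,0,0,0,50,0,0,0,0,0,85,0,0,0,0,0,120,0,0,0]
}}

```text
time: 9.13
tool_pos: [0.4416, -0.009, 0.1382]
ee_rot: [[1.0, -0.002, -0.002], [-0.002, -1.0, 0.001], [-0.002, -0.001, -1.0]]
contact_force: [1.0, 0.4, -0.1]
grip_width: 0.049
gripper_force: 7.9
```

Emit:
{"fn": "apply_moves", "kwargs": {
  "commands": [8,32,2,0,0,5,17,66,4,0,0,10,26,100,6,0,0,15,35,135,8,0,0,20,42,169,8,0,0,24.3]
}}

```text
time: 9.55
tool_pos: [0.4851, 0.1614, 0.1461]
ee_rot: [[0.911, 0.413, 0.002], [0.413, -0.911, 0.0], [0.002, 0.001, -1.0]]
contact_force: [0.6, 0.4, -0.5]
grip_width: 0.0485
gripper_force: 7.9
```

```bash
python3 - <<'E'
from h import *
np.set_printoptions(precision=4,suppress=True)
for k in range(3): b=camera("side")
o=observe();R=np.array(o["ee_rot"]);print(o["time"],np.array(o["tool_pos"]),np.degrees(np.arctan2(R[1,1],R[0,1])),R[:,2])
cv2.imwrite("pics/m5.png",cv2.resize(b[110:230,240:380],(700,600),interpolation=cv2.INTER_CUBIC))
E
```

```text
9.7 [0.4845 0.1618 0.1454] -65.59827937838153 [ 0.0009  0.0001 -1.    ]
```

View pics/m5.png

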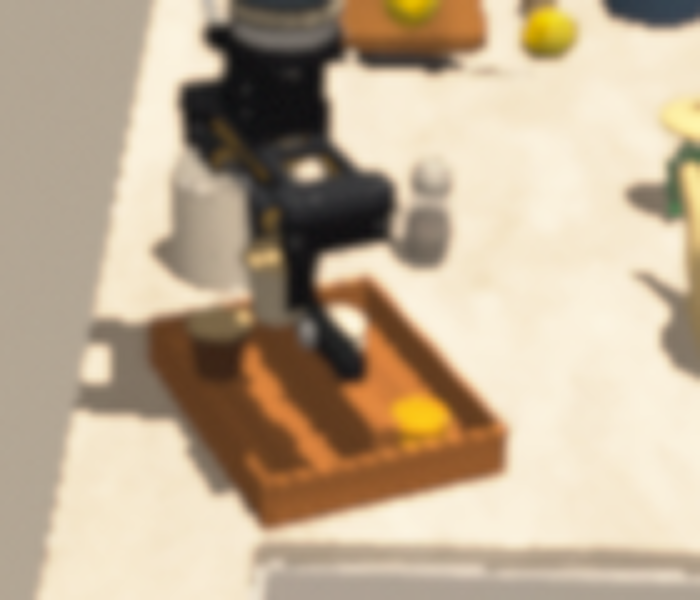

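The orange macaron is in the far compartment with the white one, and the pod hangs upright over the near compartment. Lowering.

Emit:
{"fn": "apply_moves", "kwargs": {
  "commands": [0,0,-35,0,0,0,0,0,-70,0,0,0,0,0,-95,0,0,0,0,0,-108,0,0,0,0,0,-114,0,0,0]
}}

```text
time: 10.12
tool_pos: [0.4824, 0.1582, 0.029]
ee_rot: [[0.913, 0.407, -0.006], [0.407, -0.913, -0.001], [-0.005, -0.002, -1.0]]
contact_force: [-0.6, -0.3, 0.0]
grip_width: 0.0488
gripper_force: 7.9
```

Emit:
{"fn": "apply_moves", "kwargs": {
  "commands": [0,0,-4,0,0,0,0,0,-7,0,0,0,0,0,-8,0,0,0,0,0,-8,0,0,0]
}}

```text
time: 10.45
tool_pos: [0.4852, 0.1596, 0.0237]
ee_rot: [[0.913, 0.409, 0.001], [0.409, -0.913, 0.0], [0.001, 0.0, -1.0]]
contact_force: [0.3, 0.6, -0.1]
grip_width: 0.0487
gripper_force: 7.9
```

Emit:
{"fn": "apply_moves", "kwargs": {
  "commands": [0,0,0,0,0,0,0,0,0,0,0,0,0,0,0,0,0,0,0,0,0,0,0,0,0,0,0,0,0,0],
  "hand": 64
}}

```text
time: 10.87
tool_pos: [0.4847, 0.1598, 0.0232]
ee_rot: [[0.912, 0.41, 0.0], [0.41, -0.912, 0.0], [0.0, 0.0, -1.0]]
contact_force: [-0.1, 1.0, -0.1]
grip_width: 0.0635
gripper_force: 0.0
```

Emit:
{"fn": "apply_moves", "kwargs": {
  "commands": [0,0,15,0,0,0,0,0,50,0,0,0,0,0,90,0,0,0,0,0,130,0,0,0,0,0,150,0,0,0]
}}

```text
time: 11.28
tool_pos: [0.4865, 0.1601, 0.1772]
ee_rot: [[0.912, 0.41, 0.007], [0.41, -0.912, 0.001], [0.006, 0.002, -1.0]]
contact_force: [0.9, 0.1, -0.7]
grip_width: 0.0639
gripper_force: 0.0
```

Emit:
{"fn": "apply_moves", "kwargs": {
  "commands": [3,10,0,0,0,7,6,20,0,0,0,14,9,30,0,0,0,21,12,40,0,0,0,28,15,50,0,0,0,35],
  "hand": 56
}}

```text
time: 11.7
tool_pos: [0.4995, 0.2102, 0.1732]
ee_rot: [[0.507, 0.862, 0.0], [0.862, -0.507, -0.0], [-0.0, 0.0, -1.0]]
contact_force: [-0.0, -0.4, 0.1]
grip_width: 0.056
gripper_force: 0.0
```

Emit:
{"fn": "apply_moves", "kwargs": {
  "commands": [3,10,0,0,0,7,6,18,0,0,0,14,8,22,0,0,0,21,8,22,0,0,0,28,8,22,0,0,0,35]
}}

```text
time: 12.12
tool_pos: [0.5074, 0.2321, 0.1729]
ee_rot: [[-0.079, 0.997, -0.0], [0.997, 0.079, -0.0], [-0.0, -0.0, -1.0]]
contact_force: [0.2, 0.1, 0.1]
grip_width: 0.0559
gripper_force: 0.0
```

Emit:
{"fn": "apply_moves", "kwargs": {
  "commands": [0,0,0,0,0,7,0,0,0,0,0,14,0,0,0,0,0,20,0,0,0,0,0,20,0,0,0,0,0,20]
}}

```text
time: 12.53
tool_pos: [0.5074, 0.2318, 0.1729]
ee_rot: [[-0.407, 0.913, -0.0], [0.913, 0.407, -0.0], [0.0, -0.0, -1.0]]
contact_force: [-0.8, -1.3, -0.5]
grip_width: 0.0559
gripper_force: 0.0
```

```bash
python3 - <<'E'
from h import *
np.set_printoptions(precision=4,suppress=True)
b=camera("side")
o=observe();R=np.array(o["ee_rot"]);print(o["time"],np.array(o["tool_pos"]),np.degrees(np.arctan2(R[1,1],R[0,1])),R[:,2])
cv2.imwrite("pics/m6.png",cv2.resize(b[110:230,240:380],(700,600),interpolation=cv2.INTER_CUBIC))
E
```

```text
12.5833 [0.5074 0.2318 0.173 ] 24.027842938879182 [-0.0002 -0.     -1.    ]
```

View pics/m6.png

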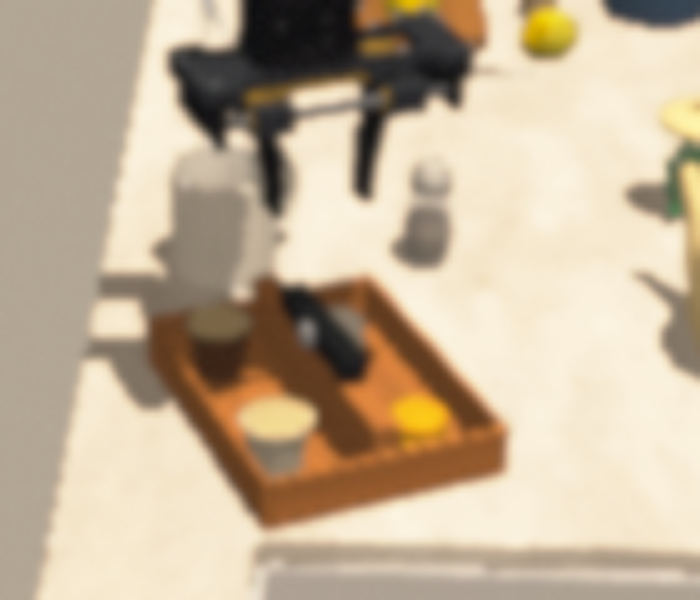

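The pod and the macaron both stand in their compartments, and the caddy hasn't moved: its front corner is at (293,207). The button at side (301,176) suggests the bar is about 2–4 mm further in +x. I'll aim for (0.512, 0.230).

Emit:
{"fn": "apply_moves", "kwargs": {
  "commands": [5,-2,0,0,0,0.2,5,-2,-35,0,0,0.2,5,-2,-60,0,0,0.2,5,-2,-75,0,0,0.2,5,-2,-75,0,0,0.2],
  "hand": 62
}}

```text
time: 13.0
tool_pos: [0.5105, 0.2289, 0.0948]
ee_rot: [[-0.411, 0.911, -0.007], [0.911, 0.411, -0.002], [0.001, -0.007, -1.0]]
contact_force: [0.0, -0.2, 0.4]
grip_width: 0.0621
gripper_force: 0.0
```

Emit:
{"fn": "apply_moves", "kwargs": {
  "commands": [0,0,-20,0,0,0,0,0,-34,0,0,0,0,0,-41,0,0,0,0,0,-41,0,0,0,0,0,-41,0,0,0]
}}

```text
time: 13.42
tool_pos: [0.5132, 0.2298, 0.0576]
ee_rot: [[-0.412, 0.911, 0.001], [0.911, 0.412, 0.0], [-0.0, 0.001, -1.0]]
contact_force: [1.1, -1.3, -0.2]
grip_width: 0.0626
gripper_force: 0.0
```

Emit:
{"fn": "apply_moves", "kwargs": {
  "commands": [0,0,0,0,0,0,0,0,0,0,0,0,0,0,0,0,0,0,0,0,0,0,0,0,0,0,0,0,0,0],
  "hand": 30,
  "newtons": 5
}}

```text
time: 13.83
tool_pos: [0.5128, 0.2298, 0.0575]
ee_rot: [[-0.413, 0.911, 0.001], [0.911, 0.413, 0.0], [-0.0, 0.001, -1.0]]
contact_force: [0.2, -0.7, -0.8]
grip_width: 0.0364
gripper_force: 0.0
```

Emit:
{"fn": "apply_moves", "kwargs": {
  "commands": [0,0,0,0,0,0,0,0,0,0,0,0,0,0,0,0,0,0,0,0,0,0,0,0,0,0,0,0,0,0],
  "hand": 10,
  "newtons": 40
}}

```text
time: 14.25
tool_pos: [0.5132, 0.23, 0.0571]
ee_rot: [[-0.413, 0.911, 0.001], [0.911, 0.413, 0.0], [-0.0, 0.001, -1.0]]
contact_force: [1.4, 0.6, -0.8]
grip_width: 0.0217
gripper_force: 40.0
```

The width is 21.7 mm, so the button is flush. Pulling now.

Emit:
{"fn": "apply_moves", "kwargs": {
  "commands": [0,0,3,0,0,0,0,0,8,0,0,0,0,0,14,0,0,0,0,0,21,0,0,0,0,0,28,0,0,0]
}}

```text
time: 14.67
tool_pos: [0.5127, 0.2297, 0.0857]
ee_rot: [[-0.413, 0.911, 0.0], [0.911, 0.413, -0.0], [-0.0, 0.0, -1.0]]
contact_force: [2.6, -0.4, -3.3]
grip_width: 0.0216
gripper_force: 40.0
```

Emit:
{"fn": "apply_moves", "kwargs": {
  "commands": [0,0,8,0,0,0,0,0,16,0,0,0,0,0,24,0,0,0,0,0,32,0,0,0,0,0,40,0,0,0]
}}

```text
time: 15.08
tool_pos: [0.5126, 0.2297, 0.126]
ee_rot: [[-0.413, 0.911, 0.0], [0.911, 0.413, 0.0], [-0.0, 0.0, -1.0]]
contact_force: [2.1, 0.3, -3.7]
grip_width: 0.0219
gripper_force: 40.0
```

Emit:
{"fn": "apply_moves", "kwargs": {
  "commands": [0,0,2,0,0,0,0,0,4,0,0,0,0,0,6,0,0,0,0,0,8,0,0,0,0,0,8,0,0,0]
}}

```text
time: 15.5
tool_pos: [0.5126, 0.2297, 0.1332]
ee_rot: [[-0.413, 0.911, -0.0], [0.911, 0.413, -0.0], [-0.0, -0.0, -1.0]]
contact_force: [0.1, 0.2, 0.6]
grip_width: 0.0214
gripper_force: 40.0
```

It passed the first stop with under 4 N. Easing into the second stop, then lifting slowly.

Emit:
{"fn": "apply_moves", "kwargs": {
  "commands": [0,0,1,0,0,0,0,0,2,0,0,0,0,0,3,0,0,0,0,0,4,0,0,0,0,0,5,0,0,0]
}}

```text
time: 15.92
tool_pos: [0.5116, 0.2295, 0.1374]
ee_rot: [[-0.413, 0.911, -0.003], [0.911, 0.413, -0.001], [0.001, -0.003, -1.0]]
contact_force: [0.2, 0.0, -7.8]
grip_width: 0.0215
gripper_force: 40.0
```

Emit:
{"fn": "apply_moves", "kwargs": {
  "commands": [0,0,2,0,0,0,0,0,4,0,0,0,0,0,7,0,0,0,0,0,10,0,0,0,0,0,13,0,0,0]
}}

```text
time: 16.33
tool_pos: [0.5122, 0.2297, 0.1511]
ee_rot: [[-0.413, 0.911, -0.001], [0.911, 0.413, -0.0], [0.0, -0.001, -1.0]]
contact_force: [0.5, -0.2, -9.0]
grip_width: 0.0219
gripper_force: 40.0
```

Emit:
{"fn": "apply_moves", "kwargs": {
  "commands": [0,0,5,0,0,0,0,0,11,0,0,0,0,0,17,0,0,0,0,0,21,0,0,0,0,0,24,0,0,0]
}}

```text
time: 16.75
tool_pos: [0.513, 0.2299, 0.176]
ee_rot: [[-0.413, 0.911, 0.001], [0.911, 0.413, 0.0], [-0.0, 0.001, -1.0]]
contact_force: [-0.0, -0.6, -7.5]
grip_width: 0.0218
gripper_force: 40.0
```

Emit:
{"fn": "apply_moves", "kwargs": {
  "commands": [0,0,0,0,0,0,0,0,0,0,0,0,0,0,0,0,0,0,0,0,0,0,0,0,0,0,0,0,0,0]
}}

```text
time: 17.17
tool_pos: [0.5124, 0.2297, 0.1747]
ee_rot: [[-0.413, 0.911, -0.001], [0.911, 0.413, -0.0], [0.0, -0.001, -1.0]]
contact_force: [0.7, 0.2, -8.0]
grip_width: 0.022
gripper_force: 40.0
```

```bash
python3 - <<'E'
from h import *
np.set_printoptions(precision=4,suppress=True)
b=camera("side")
o=observe();print(o["time"],np.array(o["tool_pos"]),o["contact_force"],o["ft_torque"],o["grip_width"])
cv2.imwrite("pics/m7.png",cv2.resize(b[110:230,240:380],(700,600),interpolation=cv2.INTER_CUBIC))
E
```

```text
17.2167 [0.5124 0.2297 0.1747] [ 0.4549 -0.213  -7.1237] [ 0.0019 -0.1368  0.0641] 0.021700069682828924
```

View pics/m7.png

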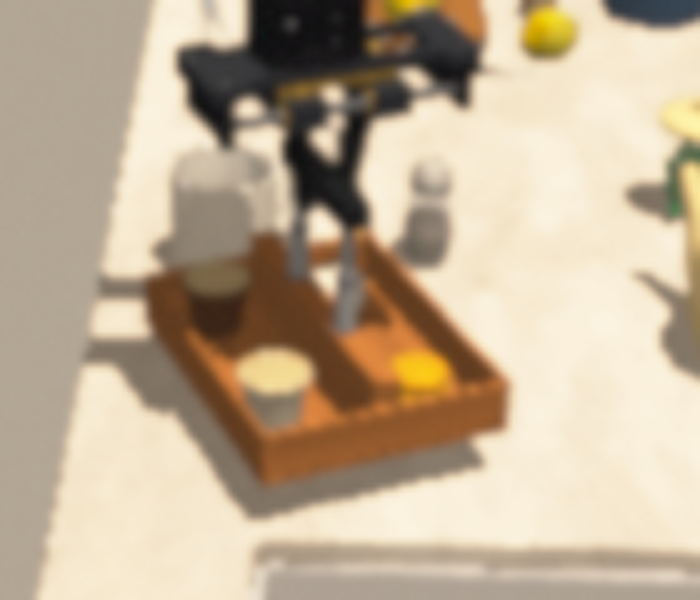

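The caddy hangs level about 38 mm up, with the handle fully out and all four pieces in place. Its front corner has risen from row 207 to about 199. One more hold, then I'll hand it in.

Emit:
{"fn": "apply_moves", "kwargs": {
  "commands": [0,0,0,0,0,0,0,0,0,0,0,0,0,0,0,0,0,0,0,0,0,0,0,0,0,0,0,0,0,0]
}}

```text
time: 17.63
tool_pos: [0.5126, 0.2298, 0.175]
ee_rot: [[-0.413, 0.911, -0.0], [0.911, 0.413, -0.0], [0.0, -0.0, -1.0]]
contact_force: [0.1, -0.7, -7.8]
grip_width: 0.0218
gripper_force: 40.0
```

```bash
python3 -c "
from plant import *
print(job_done())"
```

```text
the job is handed in; nothing more can be done
None
```

I handed the job in at 17.6 s: the pod and the macaron are each in the compartment with their own kind, the handle is pulled out to its second stop, and the arm is holding the caddy level and still about 38 mm above the worktop; the final score was not shown.

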